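Trip the hidden tray latch with the release pin

TASK

Open the tray of the grey instrument on the bench: take the release pin out of its stand, push it down through the small hole in the top of the case until it has tripped the spring latch hidden inside, and keep it pressed until the tray has slid all the way out. Press gently, never with more than about 25 N. Then put the pin back in its stand as it was, let go of it, and leave the other things on the bench where they are.

Things in the scene. Friction and masses are not known exactly. Their poses are not given: they have to be found in the camera images.
- case: Grey instrument case with bare aluminium lid, 160 deep (x) x 140 wide (y) x 100 mm high, fixed. Origin: centre of its underside, x to its back, z up; tray in its lower front (-x) face, turned away from the robot. Hollow, walls and lid 4 mm. Latch plunger inside: 5 N when touched, 8 to 9 N where it trips 6 mm further down; 10 mm down it meets a rigid stop, where the force soon passes 25 N.
- hole (a point): Centre of the access hole, at the lid's upper face: plain round hole of 9 mm diameter, 1 mm chamfer, in a thin dark square surround (20 mm), on the case's middle line 35 mm behind its centre (case frame 0.035, 0, 0.100). Straight below, 23 to 41 mm under the lid's upper face (varies, hidden, not measured), is the flat top of the spring latch's plunger, a 26 mm disc.
- tray (a joint): How far the tray is out, in m: 0 shut (front 1 mm proud of the case), 0.045 all the way out, towards the case's -x. No handle: its own damped spring (about 4 N) drives it out at 15 to 20 mm/s while the latch is held tripped. It is clear of the latch at 28 mm, some 1.6 s, and all out after some 3 s; if the latch is let up earlier a further tooth catches it and it needs another press.
- tray_front (a point): Centre of the tray's flat aluminium front plate (130 mm wide, 42 mm high).
- stand: Pin stand: plain grey plastic block 60 x 60 mm, 75 mm high, fixed to the bench, with a 12 mm upright through hole in its middle (2 mm chamfer). Origin: centre of its underside, z up.
- stand_mouth (a point): Centre of the stand's hole at the height of its top face.
- pin: Release pin, loose, about 0.06 kg, 117 mm long, upright in the stand, its collar resting on the stand's top. Origin at its round lower tip, z up to the handle. Steel shaft 6 mm diameter from 0 to 70 mm; black round collar 30 mm diameter from 70 to 75 mm; black square handle 14 x 14 mm (faces along the pin's x and y) from 75 to 117 mm. Fingertips just above the collar can push on it.
- pin_tip (a point): The pin's lower tip (same point as the pin's origin).
- jar: Bystander: closed jar, 48 mm diameter, 55 mm high, loose. Origin: centre of its underside.
- spool: Bystander: grey flanged spool standing on end, 60 mm diameter, 46 mm high, loose. Origin: centre of its underside.
- parts_tray: Bystander: grey divided parts tray, 70 x 120 x 30 mm, loose. Origin: centre of its underside.
Mind the look-alikes: they are no part of the job. Leave any pink look-alike of the pin alone.

How it is judged:
By the outcome, as a careful person would: the job done as asked, in the order asked, and still so for the second after the job is handed in, with the robot touching nothing.
It also fails if it takes over 64 s, if anything falls off the work surface, if the arm or the gripper's body presses on something with over 40 N, if the wrist force passes 120 N, or if a joint passes its speed limit or range.

ROBOT

A 6-joint arm with a two-finger parallel gripper is mounted at the origin on the work surface. World frame = base frame: x ahead of the robot, y to its left, z up, the work surface at z = 0. Lengths are in m, angles in rad, forces in N, time in s.
With the tool pointing down it reaches from about 0.3 to 0.75 m from the base axis. Payload 8.5 kg.
Tool frame: the origin (TCP) lies on the centre line of the jaws, within the pads' length; the fingertips stand ahead of it and the grasp point (between the pads) lies 2 mm behind it (manip.tip_extent is the z of the fingertips in the tool frame, in m); z points along the fingers, y is the direction in which the jaws open and shut (so a half turn about z gives the same grasp; the last joint's range is limited). The gripper opens to 88 mm and grips with 3 to 60 N. Pads are 18 mm wide; open, the fingers measure 123 mm over their backs; the gripper's body (75 mm by 187 mm) begins 45 mm behind the grasp point.
Start: joints at [-1.448, 0.381, 1.297, -0, 1.464, -0.215], TCP at [0.182, -0.519, 0.256] pointing down, gripper open.
Joint ranges: [-3.11, 3.11], [-0.89, 2.33], [0.22, 2.48], [-1.42, 4.56], [0.17, 2.85], [-2.88, 2.88]. Speed limits (rad/s): [2.39, 2.39, 3.14, 3.14, 3.14, 3.14].

INTERFACE

Orientations are given as a unit quaternion [x, y, z, w].
In Python, from plant import manip, eoat, planner, imaging, close_job gives the robot as it stands. Calls block until the motion is done:
- manip.move_to(position, orientation): joint-space move of the TCP to a pose.
- manip.move_l(position, rot=None, rate=0.15): straight line of the TCP; rot=None keeps the orientation; rate is the mean speed in m/s.
- manip.set_joints(angles): joint-space move.
- eoat.ungrasp() and eoat.clamp(): open the fingers fully, or close them until they stop; the grip force is fixed at half the most.
- manip.hold(seconds).
- planner.ik(position, orientation): joint angles nearest the present ones, or None.
- manip.get_obs(): the state.
- imaging.get_image(name): name is "side" or "top" or "wrist"; returns a dict with "pixels" (480x640x3 uint8, red, green, blue), "z_map" (480x640 float32, m along the optical axis (not along the pixel's ray), 0 where there is no reading), "mtx" (3x3 intrinsics, pixels), "extrinsics" (4x4, takes a point from world to camera coordinates). Camera axes: x right, y down, z forward; pixel columns grow to the right and rows downward; lengths in m; the calibration is good to about 2 mm. The wrist camera is an equidistant fisheye: a pixel r from the principal point sees the ray r / f radians off the axis. A picture is of the moment at which its call begins.
A pose or a line that the arm cannot do raises manip.PlanningError and nothing moves.
- close_job(): hands the job in, once; it reports no verdict.
Trained networks look in a picture, given as the dict that the camera call returned (one of the last four; its "shot" number tells which), for a name from the list of things; names that differ only in an ending like _2 or _b are one class to them, and where a whole thing is asked for, a point or a joint stands for the part that bears it (a point fixed in the world has none). Each returns a list of dicts, best first, with "conf" (0 to 1); they miss things now and then, are a little off and sometimes report something else, mostly with a low value. They report only what shows in the picture. A call takes as long as a camera call. They do not tell look-alikes from the thing itself.
- imaging.trace(query, picture): "mask" (480x640 bool, what is visible of it) and "location" ([column, row] in pixels, amid what is visible of it).
- imaging.spot_point(query, picture): "location" ([column, row] in pixels: a listed point, or the origin of a listed thing).
The state is a dict: "t": time; "joint_positions": joint angles; "joint_vel": joint speeds; "tau": joint torques, N m; "eef_pos": TCP position; "tool_rot": TCP orientation; "wrist_force": force on the tool from outside, world axes, zero at the start; "wrist_torque": the same for the moment, N m; "opening": finger opening in m.
Only numpy, scipy, OpenCV 4.12 (cv2) and the standard library are available. Lean on these libraries where they do the work, as an engineer would, in place of code of your own. Each camera call takes 0.05 s, during which the arm holds its last target. There are 200 camera calls.

## Working session

There is one attempt and no reset: what is moved stays moved. The work goes in short steps, each a Python script; the robot and the scene stay as the last script left them, time stands still between calls to the robot, and variables do not carry over. Pictures are saved under pics/ and viewed, about 8 in all and at most 12, crops included, and the job is handed in when it is done.

```bash
ls; mkdir -p pics
cat > h.py <<'E'
import numpy as np, cv2
from plant import manip, eoat, planner, imaging, close_job
def save(n,im): cv2.imwrite('pics/'+n+'.png',cv2.cvtColor(im,cv2.COLOR_RGB2BGR))
def ray(p,uv):
    K=p['mtx'];T=p['extrinsics'];d=np.array([(uv[0]-K[0,2])/K[0,0],(uv[1]-K[1,2])/K[1,1],1.])
    return -T[:3,:3].T@T[:3,3], T[:3,:3].T@d
def at_z(p,uv,z):
    c,d=ray(p,uv); return c+d*(z-c[2])/d[2]
def at_d(p,uv):
    c,d=ray(p,uv);u,v=int(round(uv[0])),int(round(uv[1]))
    w=p['z_map'][max(v-1,0):v+2,max(u-1,0):u+2]; w=w[w>0]
    return c+d*np.median(w) if len(w) else None
E
python3 - <<'E'
from h import *
np.set_printoptions(precision=4,suppress=True)
o=manip.get_obs();print(o['t'],o['tool_rot'],manip.tip_extent,o['opening'])
ims=[]
for n in['top','side']:
    p=imaging.get_image(n);ims.append(p['pixels']);save(n,p['pixels'])
    print(n,'cam',ray(p,(320,240))[0])
    for q in['case','stand','pin','jar','spool','parts_tray']:
        for r in imaging.trace(q,p)[:3]:
            print(q,'tr',round(r['conf'],2),r['location'],r['mask'].sum(),at_d(p,r['location']))
    for q,z in[('hole',.1),('stand_mouth',.075),('tray_front',.022),('pin',.005)]:
        for r in imaging.spot_point(q,p)[:3]:
            print(q,'sp',round(r['conf'],2),r['location'],at_z(p,r['location'],z),at_d(p,r['location']))
print(manip.get_obs()['t'])
E
```

```text
pics
0.0 [ 0.9858  0.1681  0.     -0.0007] 0.017 0.0883317393912582
top cam [0.4076 0.0921 1.0375]
case tr 0.7 [291.1, 251.2] 6869 [0.5605 0.1463 0.0993]
stand tr 0.69 [437.4, 283.3] 999 [ 0.5039 -0.1256  0.0793]
pin tr 0.71 [489.5, 291.5] 227 [ 0.4868 -0.2139  0.1037]
pin tr 0.67 [442.4, 280.6] 242 [ 0.5068 -0.1302  0.1001]
pin tr 0.62 [429.5, 234.8] 233 [ 0.5912 -0.1088  0.103 ]
jar tr 0.71 [368.6, 358.1] 502 [0.3662 0.002  0.0539]
spool tr 0.82 [392.3, 159.3] 852 [ 0.7571 -0.0516  0.0442]
spool tr 0.27 [435.8, 283.2] 1048 [ 0.5043 -0.1231  0.0773]
parts_tray tr 0.6 [157.2, 236.2] 2355 [0.6024 0.4181 0.0239]
hole sp 0.97 [298.4, 267.8] [0.5297 0.1325 0.1   ] [0.5296 0.1325 0.1006]
stand_mouth sp 0.85 [444.1, 279.6] [ 0.5113 -0.1394  0.075 ] [ 0.5067 -0.1291  0.1179]
pin sp 0.82 [477.1, 297.1] [ 0.4839 -0.2209  0.005 ] [ 0.4841 -0.2219  0.0018]
pin sp 0.73 [418.1, 242.6] [ 0.5942 -0.1061  0.005 ] [ 0.5952 -0.1071 -0.0001]
pin sp 0.68 [436.2, 285.8] [ 0.5063 -0.1399  0.005 ] [ 0.4996 -0.1241  0.0752]
side cam [ 0.3265 -0.5639  0.7078]
case tr 0.74 [310.9, 241.3] 5801 [0.5462 0.0866 0.0997]
case tr 0.67 [237.0, 315.6] 766 [ 0.363  -0.0189  0.0531]
stand tr 0.95 [327.7, 351.2] 1623 [ 0.4916 -0.163   0.0751]
pin tr 0.9 [332.7, 333.2] 274 [ 0.5073 -0.144   0.0943]
pin tr 0.74 [340.9, 380.5] 394 [ 0.4881 -0.2305  0.0913]
pin tr 0.65 [372.8, 311.1] 316 [ 0.5937 -0.1203  0.0915]
jar tr 0.61 [235.1, 316.0] 714 [ 0.3595 -0.0181  0.0524]
jar tr 0.53 [327.9, 351.1] 1666 [ 0.4919 -0.163   0.0753]
spool tr 0.7 [425.2, 288.1] 863 [ 0.74   -0.0676  0.0459]
parts_tray tr 0.55 [293.3, 185.5] 944 [0.6016 0.4004 0.0251]
hole sp 0.83 [298.2, 225.3] [0.5368 0.145  0.1   ] [0.5368 0.1451 0.1   ]
pin sp 0.65 [371.0, 339.0] [ 0.5988 -0.12    0.005 ] [ 0.6005 -0.1173  0.0007]
pin sp 0.56 [339.3, 404.2] [ 0.4915 -0.2248  0.005 ] [ 0.4913 -0.2253  0.006 ]
1.1
```

Run:
```python
import cv2,numpy as np
t=cv2.imread('pics/top.png');s=cv2.imread('pics/side.png')
a=cv2.resize(t[140:400,130:530],(800,520));cv2.imwrite('pics/a.png',a)
b=cv2.resize(s[170:430,200:460],(600,600),interpolation=cv2.INTER_CUBIC);cv2.imwrite('pics/b.png',b)
```

```text
(no output)
```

View pics/a.png

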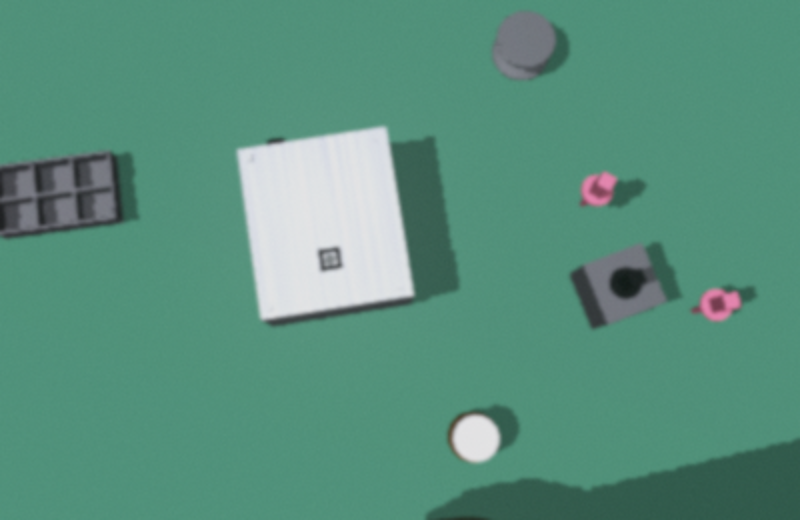

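View pics/b.png

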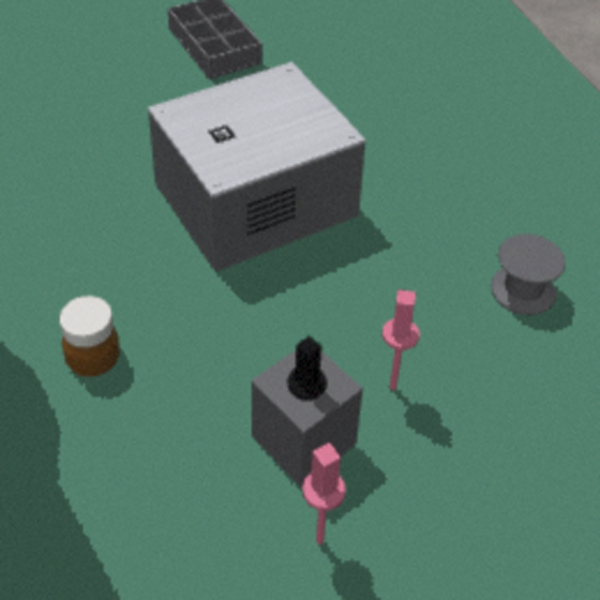

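The black pin stands in the stand at about side (333,333) / top (443,281). The two pink look-alikes are free-standing at side (371,311) and (341,380). The case's hole surround is at top (295,269) / side (296,228), nearer the robot, so the tray opens away from it. I'm going for the black pin and will confirm it with a wrist look.

```bash
cat >> h.py <<'E'
from scipy.spatial.transform import Rotation as Rn
def wray(p,uv):
    K=p['mtx'];T=p['extrinsics'];x=(uv[0]-K[0,2])/K[0,0];y=(uv[1]-K[1,2])/K[1,1];th=np.hypot(x,y)
    s=np.sin(th)/th if th>1e-9 else 1
    return -T[:3,:3].T@T[:3,3], T[:3,:3].T@np.array([x*s,y*s,np.cos(th)])
def w_z(p,uv,z):
    c,d=wray(p,uv); return c+d*(z-c[2])/d[2]
def wproj(p,X):
    T=p['extrinsics'];K=p['mtx'];c=T[:3,:3]@np.asarray(X)+T[:3,3]
    r=np.hypot(c[0],c[1]);k=np.arctan2(r,c[2])/max(r,1e-9)
    return np.array([K[0,2]+K[0,0]*c[0]*k,K[1,2]+K[1,1]*c[1]*k])
def down(yaw): # tool x axis at yaw, z down
    return (Rn.from_euler('z',yaw)*Rn.from_euler('x',np.pi)).as_quat()
E
python3 - <<'E'
from h import *
np.set_printoptions(precision=4,suppress=True)
manip.move_to([.508,-.139,.26],down(.338))
manip.hold(.2)
o=manip.get_obs();print(o['t'],o['eef_pos'],o['joint_positions'])
p=imaging.get_image('wrist');save('w1',p['pixels']);np.savez('w1',**{k:p[k] for k in('pixels','z_map','mtx','extrinsics')})
print(p['mtx'],ray(p,(320,240))[0],p['extrinsics'][:3,:3])
for q in['pin','stand','pin_tip']:
    for r in imaging.trace(q,p)[:3]: print(q,r['conf'],r['location'],r['mask'].sum())
for r in imaging.spot_point('stand_mouth',p)[:2]: print(r['conf'],r['location'],w_z(p,r['location'],.075))
print('TCP proj',wproj(p,[.508,-.139,.122]),wproj(p,[.508,-.139,.08]))
E
```

```text
3.1167 [ 0.5079 -0.1396  0.26  ] [-0.4933  0.3366  1.3535 -0.0001  1.4515  0.7406]
[[371.6483   0.     315.8006]
 [  0.     371.6483 238.7329]
 [  0.       0.       1.    ]] [ 0.5742 -0.1163  0.3879] [[ 0.3308 -0.9437  0.0007]
 [-0.9078 -0.318   0.2734]
 [-0.2578 -0.0911 -0.9619]]
pin 0.91 [323.3, 105.7] 938
pin 0.81 [315.6, 216.8] 981
pin 0.79 [398.9, 267.2] 1135
stand 0.92 [314.9, 198.2] 4055
stand 0.7 [0.0, 10.0] 112
pin_tip 0.57 [324.0, 107.0] 941
TCP proj [314.8632 231.3795] [314.9483 218.8066]
```

View pics/w1.png

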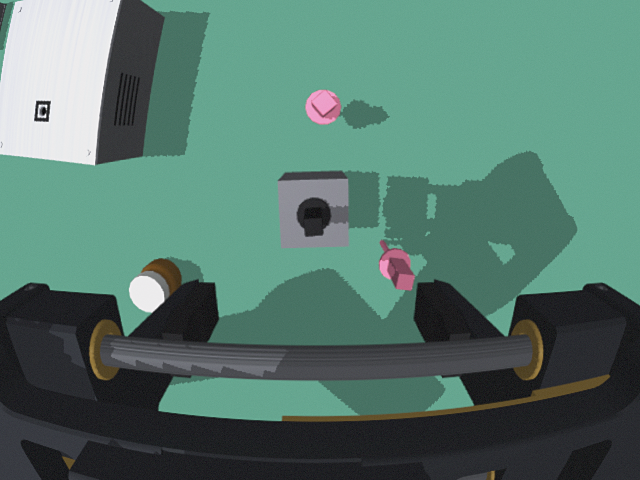

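Run:
```python
from h import *
d=np.load('w1.npz');im=d['pixels'];
c=np.clip(im[165:255,270:360].astype(float)*1.8+25,0,255).astype(np.uint8);save('w1c',cv2.resize(c,(540,540),interpolation=cv2.INTER_NEAREST))
p={k:d[k] for k in d}
# collar blob & handle top via depth->height
H,W=480,640;g=im.max(2)
pts=[];
for v in range(190,245):
  for u in range(290,340):
    z=p['z_map'][v,u]
    if z>0:
      c0,r=wray(p,(u,v));T=p['extrinsics'];zc=(T[:3,:3]@r)[2];pts.append(np.r_[c0+r*z/zc,u,v,g[v,u]])
P=np.array(pts);np.set_printoptions(precision=4,suppress=True)
for lo,hi in((.117,.128),(.0785,.085),(.073,.0775)):
  s=(P[:,2]>lo)&(P[:,2]<hi)&((P[:,5]<90)|(lo<.075)); Q=P[s];print(lo,s.sum(),Q[:,:5].mean(0),Q[:,:2].min(0),Q[:,:2].max(0),np.median(Q[:,2]))
  if lo>.1: print(cv2.minAreaRect((Q[:,:2]*1000).astype(np.float32)))
  if lo<.075: print(cv2.minAreaRect((Q[:,:2]*1000).astype(np.float32)))
  if .078<lo<.1: print(cv2.minEnclosingCircle((Q[:,:2]*1000).astype(np.float32)))
```

```text
0.117 356 [  0.5111  -0.1364   0.1209 312.9522 225.9888] [ 0.5021 -0.1448] [ 0.5197 -0.1278] 0.12091016941197066
((510.7687072753906, -136.6121368408203), (14.292707443237305, 14.045326232910156), 24.537986755371094)
0.0785 374 [  0.5148  -0.1362   0.0794 314.4251 210.1578] [ 0.4981 -0.1513] [ 0.5253 -0.1227] 0.07926391263159677
((510.93853759765625, -136.86190795898438), 14.61620807647705)
0.073 1630 [  0.5078  -0.1394   0.0741 315.2963 217.4135] [ 0.4777 -0.1671] [ 0.5373 -0.111 ] 0.0740792423989961
((507.69793701171875, -138.59046936035156), (48.45081329345703, 43.35541534423828), 19.42742919921875)
```

View pics/w1c.png

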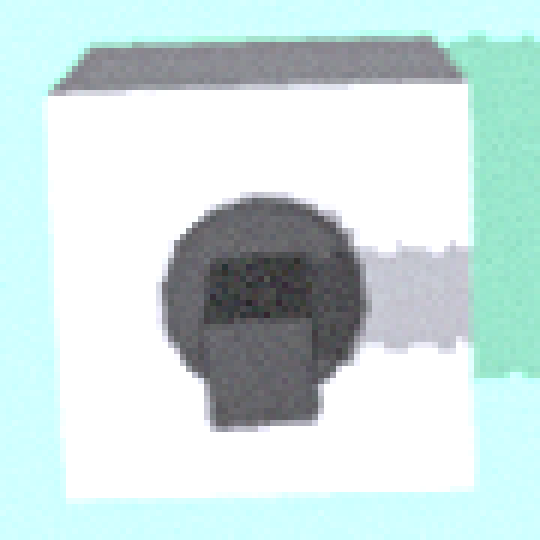

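The enlarged crop shows a black pin with a square handle in the grey stand, so this is the right one. It sits at (0.511,-0.137), its handle top is at 0.121 and its yaw is about 24°, all of which agree with the given sizes. Next I grasp it with the fingertips just above the collar.

Run:
```python
from h import *
np.set_printoptions(precision=4,suppress=True)
q=down(.42)
manip.move_to([.5108,-.1367,.20],q)
manip.move_l([.5108,-.1367,.0985],rate=.12); o=manip.get_obs();print(o['t'],o['eef_pos'],o['wrist_force'])
eoat.clamp(); o=manip.get_obs();print(o['t'],o['eef_pos'],o['opening'],o['wrist_force'])
manip.move_l([.5108,-.1367,.24],rate=.12)
# hover near the hole
manip.move_to([.52,.13,.26],q);manip.hold(.3)
o=manip.get_obs();print(o['t'],o['eef_pos'],o['opening'],o['wrist_force'],o['joint_positions'])
p=imaging.get_image('wrist');save('w2',p['pixels']);np.savez('w2',**{k:p[k] for k in('pixels','z_map','mtx','extrinsics')})
for n in('hole','pin_tip'):
  for r in imaging.spot_point(n,p)[:3]: print(n,r['conf'],r['location'],w_z(p,r['location'],.1))
```

```text
4.7083 [ 0.5112 -0.1369  0.0994] [0.2997 0.8182 0.6747]
5.8167 [ 0.5108 -0.1367  0.0985] 0.013750994602647254 [ 0.0452  0.6359 -0.5236]
8.4917 [0.5202 0.1293 0.2599] 0.013653273234335338 [ 0.6793 -0.1211 -0.375 ] [ 0.0226  0.3531  1.3283 -0.      1.4604  1.1746]
pin_tip 0.82 [313.8, 248.2] [0.5017 0.1226 0.1   ]
pin_tip 0.7 [528.7, 229.0] [ 0.5959 -0.047   0.1   ]
```

View pics/w2.png

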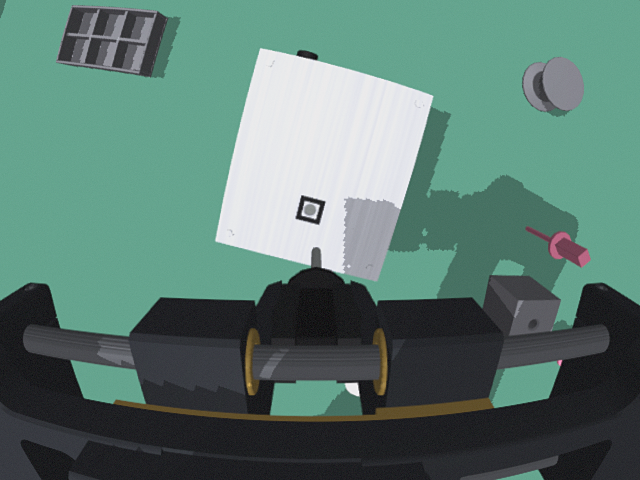

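```bash
cat >> h.py <<'E'
def find_hole(p,guess,r=30):
    g=p['pixels'].max(2);u,v=np.round(guess).astype(int);c=(g[v-r:v+r,u-r:u+r]<90).astype(np.uint8)
    best=None
    for k in cv2.findContours(c,cv2.RETR_EXTERNAL,cv2.CHAIN_APPROX_NONE)[0]:
        (x,y),(w,h),a=cv2.minAreaRect(k)
        if w*h>60 and max(w,h)<1.6*min(w,h) and (best is None or np.hypot(x-r,y-r)<best[0]): best=(np.hypot(x-r,y-r),(x+u-r,y+v-r),(w,h),a)
    return best
E
python3 - <<'E'
from h import *
np.set_printoptions(precision=4,suppress=True)
d=np.load('w2.npz');p={k:d[k] for k in d}
b=find_hole(p,(310,210));print(b,w_z(p,b[1],.1))
print('tip expected',wproj(p,[.5202,.1293,.1665]),wproj(p,[.5202,.1293,.1695]),'collar',wproj(p,[.5202,.1293,.2365]))
im=p['pixels'];s=im[185:300,260:375];save('w2c',cv2.resize(s,(690,690),interpolation=cv2.INTER_NEAREST))
E
```

```text
(np.float64(0.48507217527618096), (np.float64(310.11764907836914), np.float64(209.52941131591797)), (24.253562927246094, 23.283418655395508), 14.03624439239502) [0.5297 0.1382 0.1   ]
tip expected [315.5412 249.9347] [315.5415 251.4042] collar [315.5536 297.1916]
```

View pics/w2c.png

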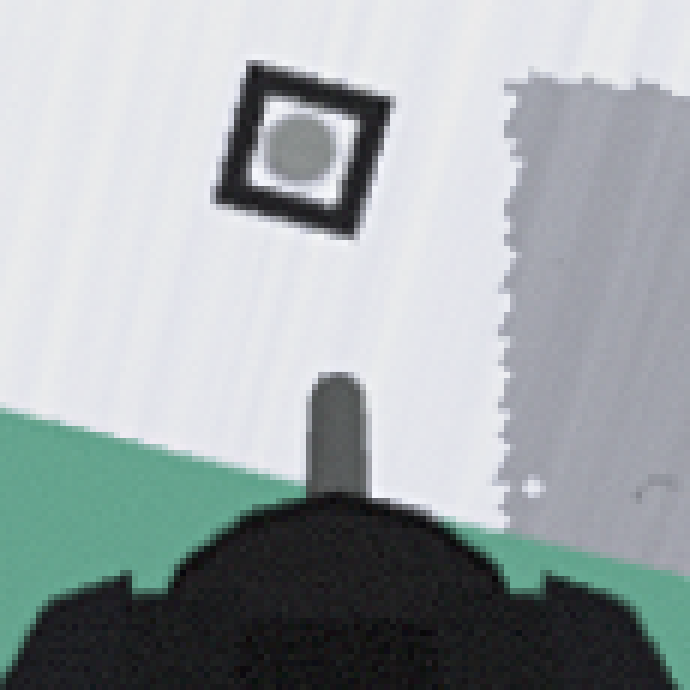

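Run:
```python
from h import *
np.set_printoptions(precision=4,suppress=True)
L=.0935; h=np.array([.5295,.1386]); fx=np.array([np.cos(.42),np.sin(.42)]); fy=np.array([np.sin(.42),-np.cos(.42)])
b=h-.022*fx
manip.move_l([*b,.112+L],rate=.12);manip.hold(.3)
o=manip.get_obs();e=o['eef_pos']
p=imaging.get_image('wrist')
g=wproj(p,[*h,.1]);r=find_hole(p,g);H=w_z(p,r[1],.1)
print(o['t'],e,r,H,'exp',g)
t=wproj(p,[e[0],e[1],.112+.006]);print('tip exp',wproj(p,[e[0],e[1],.112]),t)
im=p['pixels'];u,v=np.round(t).astype(int);print(im[v+2,u-18:u+18].max(1),u-18);print(im[v-20:v+10,u].max(1),v-20)
save('w3',cv2.resize(im[v-60:v+40,u-50:u+50],(600,600),interpolation=cv2.INTER_NEAREST))
```

```text
9.5583 [0.5096 0.1296 0.2059] (np.float64(0.9776930496373579), (np.float64(315.97058868408203), np.float64(212.11764907836914)), (30.074417114257812, 29.346811294555664), 14.03624439239502) [0.5295 0.1382 0.1   ] exp [315.4412 211.8317]
tip exp [315.5622 249.882 ] [315.567  252.8408]
[235 236 235 234 234 235 236 235 236 238 236 218 164 118  81  86  89  93
  90  93  91  91  96 136 172 170 167 168 170 171 170 173 173 176 177 177] 298
[171 173 172 174 174 174 174 174 175 175 174 177 176 172 106  88  89  94
  91  92  91  91  90  92  93  95  92  90  92  93] 233
```

View pics/w3.png

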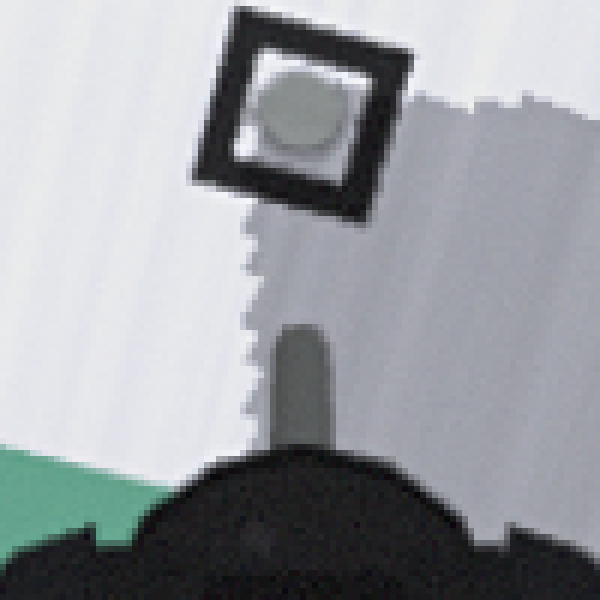

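Run:
```python
from h import *
np.set_printoptions(precision=4,suppress=True)
L=.0935; h=[.5298,.1385]
manip.move_l([*h,.112+L],rate=.1);manip.hold(.2)
f0=manip.get_obs()['wrist_force'];print('base',f0)
for z in (.104,.101,.099,.097,.094,.09,.086,.082,.079):
    manip.move_l([*h,z+L],rate=.04)
    o=manip.get_obs();f=o['wrist_force']-f0;print(round(o['t'],2),z,o['eef_pos'],f)
    if np.linalg.norm(f)>3.5: print('STOP');break
```

```text
base [-0.21    0.1582  0.1956]
10.53 0.104 [0.5296 0.1385 0.1972] [ 0.405  -0.2288 -0.2389]
10.78 0.101 [0.5297 0.1385 0.1943] [-0.166  -0.5712 -0.941 ]
11.03 0.099 [0.5297 0.1385 0.1924] [-0.0405  0.3631 -1.0457]
11.28 0.097 [0.5298 0.1385 0.1904] [ 0.2629 -0.7046 -0.8676]
11.53 0.094 [0.5297 0.1385 0.1873] [-0.6458  0.1796 -0.5869]
11.78 0.09 [0.5297 0.1385 0.1832] [-0.033   0.3859  0.5095]
12.03 0.086 [0.5297 0.1385 0.1792] [ 0.0337  0.3676 -1.5512]
12.28 0.082 [0.5297 0.1385 0.1752] [ 0.4652 -0.2209 -0.3309]
12.53 0.079 [0.5297 0.1385 0.1723] [ 0.509   0.0985 -0.9965]
```

Run:
```python
from h import *
np.set_printoptions(precision=3,suppress=True)
L=.0935; h=[.5298,.1385]; z=.079; f0=-.5; zc=None
while True:
    z-=.001
    manip.move_l([*h,z+L],rate=.02);manip.hold(.05)
    f=np.mean([manip.get_obs()['wrist_force'][2] for _ in range(3)])-f0
    o=manip.get_obs()
    if zc is None and f>3: zc=z;print('contact',z)
    if zc: print(round(o['t'],2),round(z,4),o['eef_pos'][2]-L,round(f,2),o['wrist_force'][:2])
    if f>14 or z<.052 or (zc and z<=zc-.007): break
manip.hold(3.3)
o=manip.get_obs();print(o['t'],o['wrist_force'],o['opening'])
for n in('top','wrist'):
    p=imaging.get_image(n);save('press_'+n,p['pixels'])
    for r in imaging.trace('tray_front',p)[:2]: print(n,'tray',r['conf'],r['location'],at_d(p,r['location']) if n=='top' else '')
t=cv2.imread('pics/press_top.png');w=cv2.imread('pics/press_wrist.png')
a=np.hstack([cv2.resize(t[160:300,220:360],(400,400)),cv2.resize(w[0:280,180:460],(400,400))]);cv2.imwrite('pics/press.png',a)
```

```text
contact 0.061999999999999986
17.63 0.062 0.06249589823016938 4.74 [-0.044 -0.128]
17.93 0.061 0.061567809602115636 6.72 [-0.166 -0.208]
18.23 0.06 0.06066649271465724 7.54 [-1.767 -0.367]
18.53 0.059 0.059528007999729515 6.6 [ 0.005 -0.117]
18.83 0.058 0.05861866428619655 6.53 [-1.801  0.286]
19.13 0.057 0.05752538809533411 6.38 [-0.191 -0.008]
19.43 0.056 0.056557341052089094 6.93 [-0.749  0.369]
19.73 0.055 0.05571775318199132 1.25 [1.889 0.472]
23.0333 [-0.424 -1.447  6.534] 0.013836934681777022
top tray 0.77 [286.6, 199.0] [0.68  0.161 0.021]
wrist tray 0.79 [381.5, 32.4]
```

View pics/press.png

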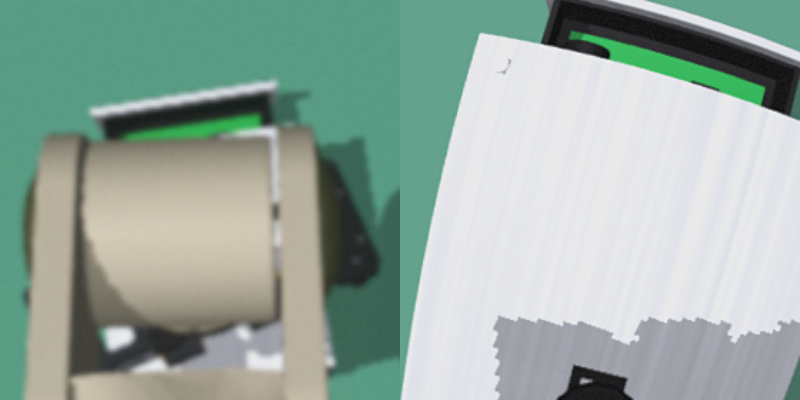

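The tray is out, with its front plate at about top (284,195). I'll check that it has stopped and how far out it is, then withdraw and look at the pin above the stand.

Run:
```python
from h import *
np.set_printoptions(precision=4,suppress=True)
def plate():
    p=imaging.get_image('top');g=p['pixels'];m=(g.min(2)>150).astype(np.uint8);m[:188]=0;m[208:]=0;m[:,:245]=0;m[:,325:]=0
    n,l,s,c=cv2.connectedComponentsWithStats(m);i=1+np.argmax(s[1:,2]);return s[i],c[i],at_z(p,c[i],.043)
print(plate());manip.hold(.8);a=plate();print(a,'dist from hole',np.hypot(a[2][0]-.5297,a[2][1]-.1385))
L=.0935;h=[.5298,.1385]
manip.move_l([*h,.104+L],rate=.1);manip.move_l([*h,.24],rate=.15)
manip.move_to([.5108,-.1367,.24],down(.42))
manip.move_l([.5108,-.1367,.198],rate=.12);manip.hold(.3)
o=manip.get_obs();e=o['eef_pos'];print(o['t'],e,o['wrist_force'],o['opening'])
p=imaging.get_image('wrist')
t=wproj(p,[e[0],e[1],.198-L]);u,v=np.round(t).astype(int);print('tip exp',t,'mouth exp',wproj(p,[.5108,-.1367,.075]))
save('w4',cv2.resize(p['pixels'][v-70:v+40,u-55:u+55],(600,600),interpolation=cv2.INTER_NEAREST))
```

```text
(array([252, 188,  65,  13, 202], dtype=int32), array([283.7624, 194.104 ]), array([0.6846, 0.1655, 0.043 ]))
(array([252, 188,  65,  13, 200], dtype=int32), array([283.965, 194.06 ]), array([0.6847, 0.1651, 0.043 ])) dist from hole 0.1572250183107299
27.075 [ 0.511  -0.1367  0.1985] [ 0.4074 -0.144  -0.8716] 0.013597634383080386
tip exp [315.4871 249.7951] mouth exp [315.3282 237.3368]
```

View pics/w4.png

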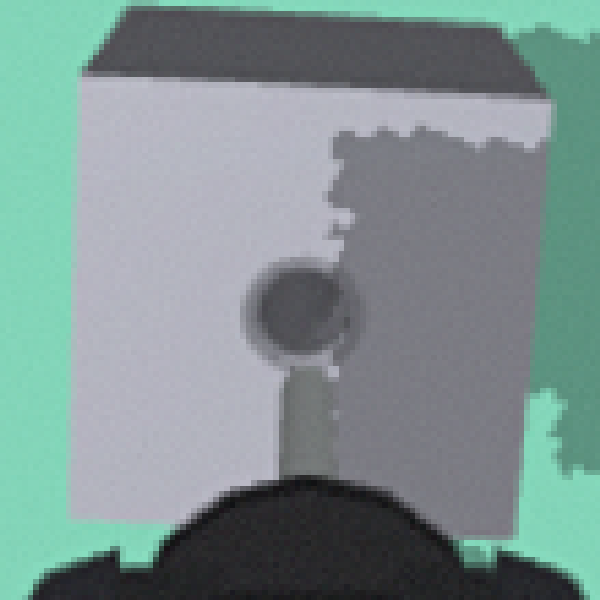

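The tray has stopped, and its plate is 157 mm from the hole, which fits fully out. The pin is lined up with the stand mouth: crop centre (302,310) is v=236.8, against 237.3 expected. Lowering it in.

Run:
```python
from h import *
np.set_printoptions(precision=4,suppress=True)
b=[.5108,-.1367]
for z in (.172,.165,.15,.13,.112,.104,.102,.1,.099,.0985):
    manip.move_l([*b,z],rate=.06);manip.hold(.05);o=manip.get_obs();print(round(o['t'],2),z,o['eef_pos'][2],o['wrist_force'])
    if o['wrist_force'][2]>4: print('touch');break
eoat.ungrasp();manip.hold(.2)
manip.move_l([*b,.2],rate=.12);manip.move_l([*b,.26],rate=.15)
manip.move_to([.49,-.145,.27],down(.42));manip.hold(.4)
o=manip.get_obs();print(o['t'],o['opening'],o['wrist_force'])
p=imaging.get_image('wrist');t=imaging.get_image('top')
u,v=np.round(wproj(p,[*b,.09])).astype(int)
a=np.hstack([cv2.resize(p['pixels'][v-60:v+60,u-60:u+60],(400,400),interpolation=cv2.INTER_NEAREST),cv2.resize(t['pixels'][150:390,180:420],(400,400))])
save('end',a)
P=[]
for y in range(v-40,v+40):
  for x in range(u-40,u+40):
    z=p['z_map'][y,x]
    if z>0:
      c,r=wray(p,(x,y));P.append(np.r_[c+r*z/(p['extrinsics'][:3,:3]@r)[2],p['pixels'][y,x].max()])
P=np.array(P)
Q=P[(P[:,2]>.116)&(P[:,2]<.13)];print('top',cv2.minAreaRect((Q[:,:2]*1000).astype(np.float32)),np.median(Q[:,2]))
Q=P[(P[:,2]>.0785)&(P[:,2]<.085)&(P[:,3]<90)];print('collar',cv2.minEnclosingCircle((Q[:,:2]*1000).astype(np.float32)),np.median(Q[:,2]))
for q in('jar','spool','parts_tray','pin'):
  for r in imaging.trace(q,t)[:3]: print(q,round(r['conf'],2),r['location'])
```

```text
27.76 0.172 0.17213275347820878 [-0.3302 -0.1986 -0.6083]
28.07 0.165 0.16489518243957837 [ 0.6074  1.2172 -1.3702]
28.52 0.15 0.1498781652821521 [-0.5197  0.5038 -1.6584]
29.06 0.13 0.1300029236009781 [ 1.1206  0.5492 -0.5715]
29.56 0.112 0.11194870426641934 [-0.6265  0.0916 -0.9683]
29.89 0.104 0.1038556467135375 [-0.714   0.1305 -0.2383]
30.19 0.102 0.10201805298836082 [-0.9496 -0.2851  1.0632]
30.49 0.1 0.09994160638897527 [ 0.4927 -0.5871  0.0694]
30.79 0.099 0.098996507258705 [ 0.7437  0.2969 -0.0677]
31.09 0.0985 0.09849271521127136 [ 0.1562 -0.1234 -0.6142]
34.6417 0.08822208428729665 [ 0.2203 -0.5476  0.1221]
top ((511.0130310058594, -137.07876586914062), (13.520877838134766, 12.920642852783203), 23.93499183654785) 0.12093304541923194
collar ((511.0123291015625, -137.2555694580078), 14.81558609008789) 0.07927985018486042
jar 0.59 [366.5, 358.0]
spool 0.83 [390.8, 157.7]
parts_tray 0.67 [295.1, 246.9]
parts_tray 0.42 [286.0, 199.0]
pin 0.6 [428.1, 235.6]
```

View pics/end.png

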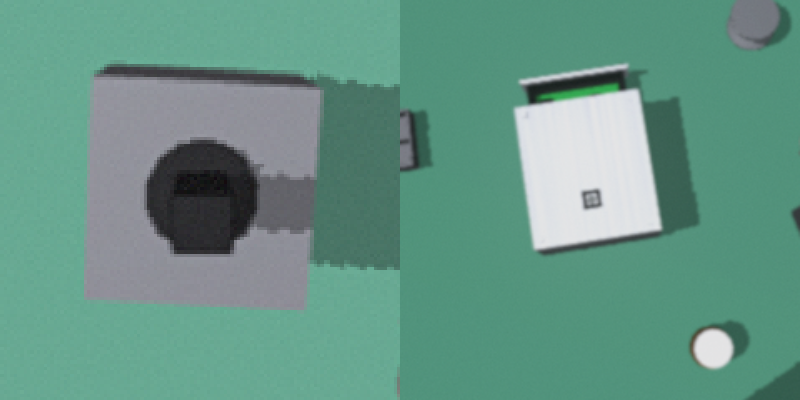

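The pin is back in its stand, upright and at the same height, position and yaw as before. The tray is out and the bystanders haven't moved.

```bash
python3 -c "
from h import *
close_job();print(manip.get_obs()['t'])"
```

```text
the job is handed in; nothing more can be done
the job is handed in; nothing more can be done
```

The tray is open, the pin is back in its stand and released, and the job was handed in at about 35 s of the 64 s allowed.

- **Press:** I took the black pin, not one of the two pink ones, and pushed it through the lid hole. It touched the plunger about 38 mm below the lid. I pressed 7 mm further and held it for about 4 s. The highest force I read was about 8 N.
- **Tray:** The front plate's top edge is 157 mm from the hole, which fits fully out given the plate's thickness. Two looks 0.8 s apart showed it had stopped moving.
- **Pin:** It stands upright with its collar on the stand. It is within 0.5 mm and about 1° of where it started, and its height is unchanged. The gripper was open and about 17 cm above the stand's top at hand-in.
- **Bystanders:** The jar and spool came back within 2 px of their first positions. One check disagreed: the network put the parts tray on the case in the last picture. In that picture I could see only the parts tray's edge, where it was before, and the arm never went near it. One pink pin came back within about 2 px, but the other was not reported and I did not check it separately.

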